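# Find the case that rattles

### The arm

A 6-joint arm with a two-finger parallel gripper is mounted at the origin on the work surface. World frame = base frame: x ahead of the robot, y to its left, z up, the work surface at z = 0. Lengths are in m, angles in rad, forces in N, time in s.
With the tool pointing down it reaches from about 0.375 to 0.975 m from the base axis. Payload 3.8 kg.
Tool frame: the origin (TCP) lies on the front face of the gripper's body, between the roots of the fingers; the fingertips stand 64 mm ahead of it and the grasp point (between the pads) lies 45 mm ahead of it (ctrl.finger_overhang is the distance from the TCP to the fingertips, in m); y points along the fingers, z is the direction in which the jaws open and shut, and the axes are right-handed (so a half turn about y gives the same grasp; the last joint's range is limited). The gripper opens to 88 mm and grips with 3 to 60 N. Pads are 18 mm wide; open, the fingers measure 123 mm over their backs; the gripper's body (75 mm by 187 mm) begins 45 mm behind the grasp point.
Start: joints at [1.207, 0.264, 1.604, -0, 1.274, -0.037], TCP at [0.217, 0.639, 0.303] pointing down, gripper open.
Joint ranges: [-2.63, 2.63], [-0.94, 2.18], [0.31, 2.57], [-1.31, 4.45], [0, 2.66], [-2.55, 2.55]. Speed limits (rad/s): [2.57, 2.57, 3.14, 3.14, 3.14, 3.14].

### API

Orientations are given as a 3x3 rotation matrix whose columns are the frame's x, y, z axes.
In Python, from workcell import ctrl gives the robot as it stands.
- The arm moves only by the shell command python3 -m pendant 'ROWS' [OPENING] [FORCE]. ROWS is JSON, a list that holds one entry, the list of rows, each a list of 4 numbers: the shift along the tool's x, y, z scaled (see below), then the turn about the tool's y scaled (see below). In form: [[[tx, ty, tz, turn], ...]]. A call has 1 to 5 rows; each row is the pose to reach, as a shift and turn from the pose commanded when the call began, along the tool's axes at that moment; what a row does not reach only later rows make up. The controller multiplies each number of a shift by 25 cm and each number of a turn by 90 degrees. A row lasts 1/10 s, in which the tool goes at most 50 mm and 8.59 degrees, less where a joint would pass 70% of its speed; a pose out of reach is approached as far as the arm can. A call with a number of a shift or a turn outside -1 to 1 is refused whole. A call with a gripper value outside its range is refused whole. OPENING is the opening, from -1 (shut) to 1 (fully open), set as the call begins (- or left out, the last holds). The fingers move at their own pace and stop on an object; FORCE is the grip in N (left out, the last holds). Time passes only in rows, so rows that repeat a pose let the fingers close. It gives the time, the measured TCP pose, the force and the opening at its end, in the units of the state.
- ctrl.observe(): the state, without advancing time (a new reading comes with each control period).
- ctrl.camera(name): name is "scene" or "side" or "wrist"; returns a dict with "color" (384x512x3 uint8, red, green, blue), "camera_matrix" (3x3 intrinsics, pixels), "distortion" ([k1, k2, p1, p2, k3] as OpenCV has them; the pictures are not rectified), "origin" and "attitude" of the camera in the world. Camera axes: x right, y down, z forward; pixel columns grow to the right and rows downward; lengths in m; the calibration is good to about 2 mm. A picture is of the moment at which its call begins. There is no depth.
- ctrl.hand_in(): hands the job in, once; it reports no verdict.
The state is a dict: "clock": time; "joint_positions": joint angles; "joint_vel": joint speeds; "effort": joint torques, N m; "eef_pos": TCP position; "tcp_rot": TCP orientation; "contact_force": force on the tool from outside, world axes, zero at the start; "ft_torque": the same for the moment, N m; "finger_gap": finger opening in m.
Only numpy, scipy, OpenCV 4.12 (cv2) and the standard library are available. Lean on these libraries where they do the work, as an engineer would, in place of code of your own. Each camera call takes 0.05 s, during which the arm holds its last target.

### The job

One of the three sealed grey cases on the rubber liner has a loose steel ball in it; shake them lengthways in the air to find out which (the right one must at some time be shaken well enough, clear of the bench, that the ball runs to both of its ends and back). Set the two silent cases flat on top of the narrow wooden ledge, lying along it and let go of, and finish while holding the rattling case out level, still and centred about 15 cm above the cork pad: do not put it down. Leave the screwdriver, bottle, offcut and square alone.

Things in the scene. Friction and masses are not known exactly. Their poses are not given: they have to be found in the camera images.
- case_1_mid (a point): centre (half-way up) of the first of three sealed cases that look exactly alike: opaque grey plastic box 120 mm long (its x) x 54 mm wide (its y) x 50 mm high (its z), a raised panel on the lid, a dark seam, a steel latch on each short end, 0.31 to 0.38 kg in all. The lid does not open. It starts flat on the liner
- case_2_mid (a point): centre of the second case, same as the first. In any one of the three, newly drawn each time, a loose 36 mm steel ball of 190 g can roll 76 mm from end to end (along the case's x); the other two are packed tight with as heavy a stuffing that cannot shift by more than 2 mm. The shells' weights vary, so weight does not tell
- case_3_mid (a point): centre of the third case, same as the first. Tilting the loose-ball case lengthways 15 degrees or more rolls the ball to the low end at once, 5 degrees in half a second. Between tilts to either side its weight (1.9 N) shifts 76 mm: the change of the moment about the case's y then differs by 0.14 N m from that with a packed case, which is just the lean of a fixed weight. Quick strokes make it knock
- ledge_top (a point): centre of the top face of the narrow ledge: a fixed pale wooden rail 300 mm long (its x), its flat top 36 mm wide (its y) and 70 mm above the bench, on a 60 mm wide, 12 mm thick foot. A case lies along it (long side along the rail's x) and overhangs 9 mm on either side; both cases fit one behind the other, e.g. 75 mm either way from the middle
- pad_top (a point): centre of the top face of the fixed square cork pad, 130 x 130 mm, 4 mm thick, flat on the bench; the rattling case is held above it, with its centre 100 to 240 mm above the bench
- liner: fixed black rubber liner under the cases, 170 mm (its x) x 350 mm (its y), 3 mm thick, origin at the centre of its underside. The cases lie on it side by side, about 112 mm apart along its y, their long sides along its x
- driver_grip (a point): bystander: loose screwdriver 130 mm long with a wooden handle, lying between the liner and the ledge; a point on its handle
- glue: bystander: loose standing bottle, 56 mm wide, 150 mm high, origin under its centre
- offcut: bystander: loose wood offcut 130 x 60 x 30 mm, origin under its centre
- square: bystander: loose try square lying flat, wooden stock 30 x 90 x 22 mm, steel blade reaching 153 mm along its x; origin under the stock's centre
Not all that is in view belongs to the job. What is shaped like the part that bears case_3_mid but turquoise is not meant.

How it is judged:
On the way, in this order (a step that is already met when the one before it is completed fails the run):
1. the rattling case is shaken while gripped clear of the bench: the ball runs to one end (((distance between ball_center and case_1_mid below 0.055 m and height (world z) of case_1_mid above 0.07 m and contact force between case_1 and the fingers above 0.5 N and x of ball_center in the frame of case_1_mid above 0.022 m) or (distance between ball_center and case_2_mid below 0.055 m and height (world z) of case_2_mid above 0.07 m and contact force between case_2 and the fingers above 0.5 N and x of ball_center in the frame of case_2_mid above 0.022 m) or (distance between ball_center and case_3_mid below 0.055 m and height (world z) of case_3_mid above 0.07 m and contact force between case_3 and the fingers above 0.5 N and x of ball_center in the frame of case_3_mid above 0.022 m))).
2. and then to its other end (((distance between ball_center and case_1_mid below 0.055 m and height (world z) of case_1_mid above 0.07 m and contact force between case_1 and the fingers above 0.5 N and x of ball_center in the frame of case_1_mid below -0.022 m) or (distance between ball_center and case_2_mid below 0.055 m and height (world z) of case_2_mid above 0.07 m and contact force between case_2 and the fingers above 0.5 N and x of ball_center in the frame of case_2_mid below -0.022 m) or (distance between ball_center and case_3_mid below 0.055 m and height (world z) of case_3_mid above 0.07 m and contact force between case_3 and the fingers above 0.5 N and x of ball_center in the frame of case_3_mid below -0.022 m))).
At the end, for the whole second after the job is handed in: Both silent cases lie flat (7 deg), still and released on the ledge, along it within 17 deg, centres within 25 mm of its middle line; the ball's case is held by the fingers alone, still, level within 15 deg, its centre within 60 mm sideways of the pad's centre and 100 to 240 mm above the bench ((((distance between ball_center and case_1_mid below 0.055 m and horizontal distance between case_1_mid and pad_top below 0.06 m and height (world z) of case_1_mid between 0.1 and 0.24 m and angle between case_1_mid's own z axis and vertical below 0.26 rad and contact force between case_1 and the fingers above 1 N and linear speed of case_1 below 0.05 m/s and contact force between case_1 and case_2 below 0.1 N and contact force between case_1 and case_3 below 0.1 N and contact force between case_1 and ledge below 0.1 N) and (z of case_2_mid in the frame of ledge_top between 0.019 and 0.031 m and y of case_2_mid in the frame of ledge_top between -0.025 and 0.025 m and x of case_2_mid in the frame of ledge_top between -0.15 and 0.15 m and angle between case_2_mid's own z axis and vertical below 0.12 rad and angle between the x axis of case_2_mid and the x axis of ledge_top, either way round below 0.3 rad and linear speed of case_2 below 0.03 m/s and contact force between case_2 and the fingers below 0.2 N) and (z of case_3_mid in the frame of ledge_top between 0.019 and 0.031 m and y of case_3_mid in the frame of ledge_top between -0.025 and 0.025 m and x of case_3_mid in the frame of ledge_top between -0.15 and 0.15 m and angle between case_3_mid's own z axis and vertical below 0.12 rad and angle between the x axis of case_3_mid and the x axis of ledge_top, either way round below 0.3 rad and linear speed of case_3 below 0.03 m/s and contact force between case_3 and the fingers below 0.2 N)) or ((distance between ball_center and case_2_mid below 0.055 m and horizontal distance between case_2_mid and pad_top below 0.06 m and height (world z) of case_2_mid between 0.1 and 0.24 m and angle between case_2_mid's own z axis and vertical below 0.26 rad and contact force between case_2 and the fingers above 1 N and linear speed of case_2 below 0.05 m/s and contact force between case_2 and case_1 below 0.1 N and contact force between case_2 and case_3 below 0.1 N and contact force between case_2 and ledge below 0.1 N) and (z of case_1_mid in the frame of ledge_top between 0.019 and 0.031 m and y of case_1_mid in the frame of ledge_top between -0.025 and 0.025 m and x of case_1_mid in the frame of ledge_top between -0.15 and 0.15 m and angle between case_1_mid's own z axis and vertical below 0.12 rad and angle between the x axis of case_1_mid and the x axis of ledge_top, either way round below 0.3 rad and linear speed of case_1 below 0.03 m/s and contact force between case_1 and the fingers below 0.2 N) and (z of case_3_mid in the frame of ledge_top between 0.019 and 0.031 m and y of case_3_mid in the frame of ledge_top between -0.025 and 0.025 m and x of case_3_mid in the frame of ledge_top between -0.15 and 0.15 m and angle between case_3_mid's own z axis and vertical below 0.12 rad and angle between the x axis of case_3_mid and the x axis of ledge_top, either way round below 0.3 rad and linear speed of case_3 below 0.03 m/s and contact force between case_3 and the fingers below 0.2 N)) or ((distance between ball_center and case_3_mid below 0.055 m and horizontal distance between case_3_mid and pad_top below 0.06 m and height (world z) of case_3_mid between 0.1 and 0.24 m and angle between case_3_mid's own z axis and vertical below 0.26 rad and contact force between case_3 and the fingers above 1 N and linear speed of case_3 below 0.05 m/s and contact force between case_3 and case_1 below 0.1 N and contact force between case_3 and case_2 below 0.1 N and contact force between case_3 and ledge below 0.1 N) and (z of case_1_mid in the frame of ledge_top between 0.019 and 0.031 m and y of case_1_mid in the frame of ledge_top between -0.025 and 0.025 m and x of case_1_mid in the frame of ledge_top between -0.15 and 0.15 m and angle between case_1_mid's own z axis and vertical below 0.12 rad and angle between the x axis of case_1_mid and the x axis of ledge_top, either way round below 0.3 rad and linear speed of case_1 below 0.03 m/s and contact force between case_1 and the fingers below 0.2 N) and (z of case_2_mid in the frame of ledge_top between 0.019 and 0.031 m and y of case_2_mid in the frame of ledge_top between -0.025 and 0.025 m and x of case_2_mid in the frame of ledge_top between -0.15 and 0.15 m and angle between case_2_mid's own z axis and vertical below 0.12 rad and angle between the x axis of case_2_mid and the x axis of ledge_top, either way round below 0.3 rad and linear speed of case_2 below 0.03 m/s and contact force between case_2 and the fingers below 0.2 N)))); the arm keeps its last pose, push and grip.
It fails at once if the screwdriver is disturbed (moved more than 30 mm) (distance of driver_grip from where it was at the start of the episode above 0.03 m).
It fails at once if the bottle is disturbed (moved more than 30 mm) (distance of glue from where it was at the start of the episode above 0.03 m).
It fails at once if the wood offcut is disturbed (moved more than 30 mm) (distance of offcut from where it was at the start of the episode above 0.03 m).
It fails at once if the try square is disturbed (moved more than 30 mm) (distance of square from where it was at the start of the episode above 0.03 m).
It also fails if it takes over 72 s, if anything falls off the work surface, if the arm or the gripper's body presses on something with over 40 N, if the wrist force passes 120 N, or if a joint passes its speed limit or range.

## Working session

There is one attempt and no reset: what is moved stays moved. The work goes in short steps, Python scripts to look and compute and a shell command to move; the robot and the scene stay as the last step left them, time stands still between calls to the robot, and variables do not carry over. Pictures are saved under pics/ and viewed, and the job is handed in when it is done.

```bash
mkdir -p pics; ls
python3 - <<'E'
from workcell import ctrl
import cv2,numpy as np
s=ctrl.observe()
for k,v in s.items(): print(k,np.round(v,3).tolist())
for n in ["scene","side","wrist"]:
    c=ctrl.camera(n); cv2.imwrite(f"pics/a_{n}.png",c["color"][:,:,::-1])
    print(n,np.round(c["camera_matrix"],1).tolist(),c["distortion"],np.round(c["origin"],3),np.round(c["attitude"],3).tolist())
E
```

```text
pics
clock 0.0
joint_positions [1.207, 0.265, 1.605, -0.0, 1.274, -0.037]
joint_vel [-0.0, -0.001, 0.001, 0.001, 0.002, 0.001]
effort [-0.002, -50.213, -35.686, 0.073, 0.03, -0.0]
eef_pos [0.217, 0.639, 0.301]
tcp_rot [[0.947, -0.001, 0.321], [-0.321, -0.002, 0.947], [-0.0, -1.0, -0.002]]
contact_force [0.28, 0.429, 0.02]
ft_torque [0.0, -0.014, -0.03]
finger_gap 0.088
scene [[366.7, 0.0, 258.7], [0.0, 366.7, 188.1], [0.0, 0.0, 1.0]] [-0.09965004  0.          0.          0.          0.        ] [1.541 0.251 0.856] [[-0.164, 0.583, -0.796], [0.986, 0.084, -0.141], [-0.016, -0.808, -0.589]]
side [[436.8, 0.0, 252.5], [0.0, 436.8, 189.6], [0.0, 0.0, 1.0]] [-0.00342882  0.          0.          0.          0.        ] [-0.02  -0.83   0.952] [[0.862, -0.322, 0.392], [-0.507, -0.568, 0.648], [0.014, -0.757, -0.653]]
wrist [[279.9, 0.0, 250.7], [0.0, 279.9, 189.7], [0.0, 0.0, 1.0]] [0.02223578 0.         0.         0.         0.        ] [0.152 0.661 0.384] [[0.321, 0.913, 0.25], [0.947, -0.309, -0.087], [-0.003, 0.265, -0.964]]
```

View pics/a_scene.png

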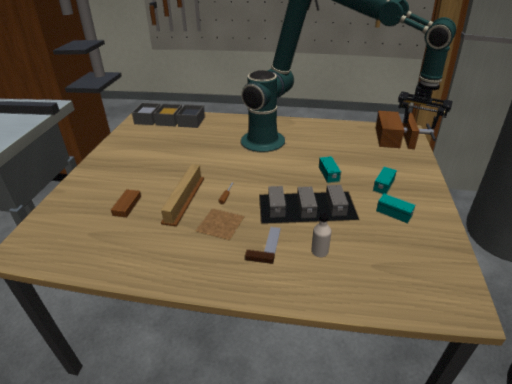

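View pics/a_side.png

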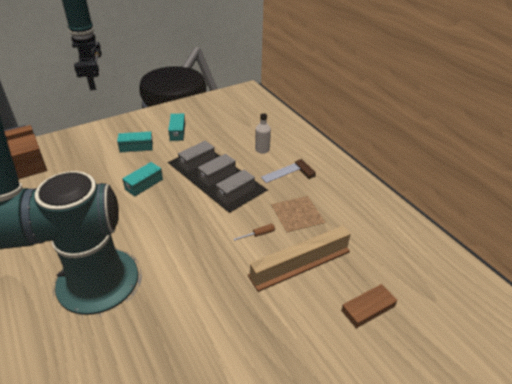

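View pics/a_wrist.png

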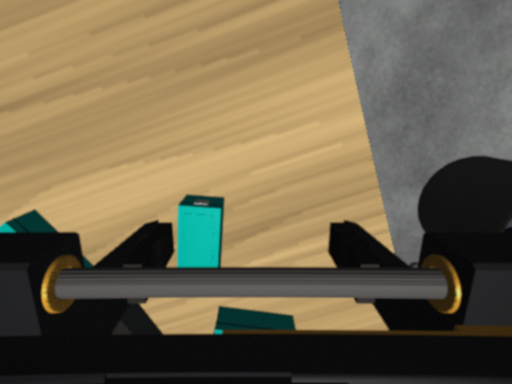

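The scene view shows the three grey cases on the black liner at about (277,201), (307,204) and (337,199). The turquoise look-alikes are at (330,169), (385,180) and (396,207). The ledge is near (184,195), the cork near (220,223), the screwdriver at (224,197), the bottle at (321,239), the square at (268,247) and the offcut at (126,203). The grey ones match the description, so I'll enlarge to confirm and then measure.

```bash
cat > h.py <<'E'
from workcell import ctrl
import cv2,numpy as np
def und(c,px):
    return cv2.undistortPoints(np.array(px,float).reshape(-1,1,2),c["camera_matrix"],np.array(c["distortion"])).reshape(-1,2)
def cast(c,px,z):
    n=und(c,px); R=np.array(c["attitude"]); o=np.array(c["origin"])
    d=np.c_[n,np.ones(len(n))]@R.T
    return o+d*((z-o[2])/d[:,2])[:,None]
def proj(c,P):
    R=np.array(c["attitude"]); o=np.array(c["origin"]); 
    rv=cv2.Rodrigues(R.T)[0]
    return cv2.projectPoints(np.array(P,float).reshape(-1,3),rv,-R.T@o,c["camera_matrix"],np.array(c["distortion"]))[0].reshape(-1,2)
def hsv(c): return cv2.cvtColor(c["color"],cv2.COLOR_RGB2HSV)
E
python3 - <<'E'
from h import *
c=ctrl.camera("scene"); s=ctrl.camera("side")
a=c["color"][150:270,160:420,::-1]; cv2.imwrite("pics/b_scene.png",cv2.resize(a,None,fx=3,fy=3,interpolation=cv2.INTER_CUBIC))
b=s["color"][130:330,160:410,::-1]; cv2.imwrite("pics/b_side.png",cv2.resize(b,None,fx=3,fy=3,interpolation=cv2.INTER_CUBIC))
E
```

```text
(no output)
```

View pics/b_scene.png

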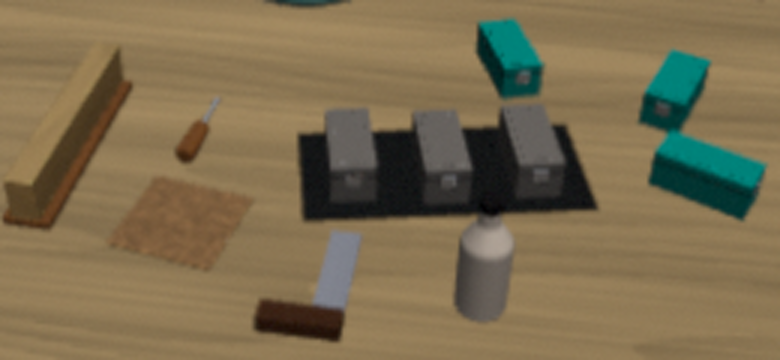

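View pics/b_side.png

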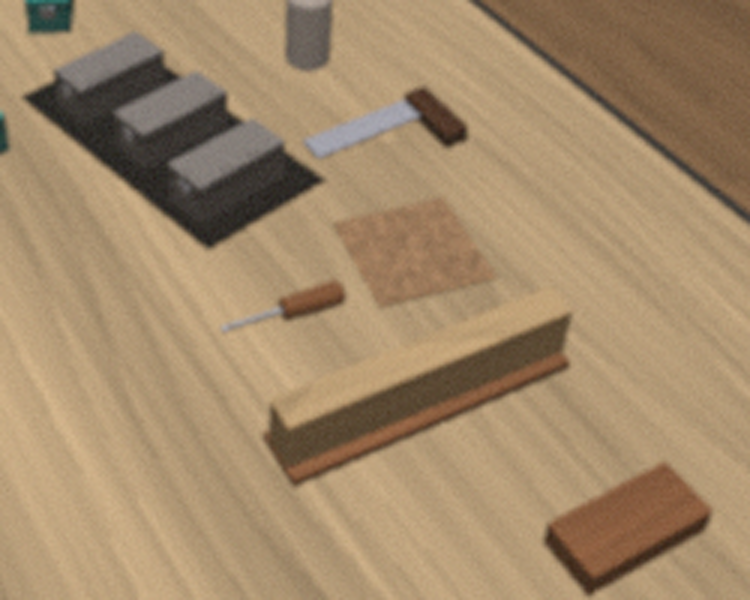

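Crops confirm it: three grey latched cases on the liner, and the turquoise ones are off it. Now measuring.

```bash
cat > m.py <<'E'
from h import *
def rect(c,mask,z,off=(0,0)):
    cs,_=cv2.findContours(mask,cv2.RETR_EXTERNAL,cv2.CHAIN_APPROX_NONE)
    out=[]
    for k in cs:
        if cv2.contourArea(k)<60: continue
        P=cast(c,k.reshape(-1,2),z)[:,:2].astype(np.float32)
        (x,y),(w,h),a=cv2.minAreaRect(P*1000)
        if w<h: w,h,a=h,w,a+90
        out.append((np.round([x,y,w,h]).tolist(),round((a+90)%180-90,1),k.reshape(-1,2).mean(0).round()))
    return out
if __name__=="__main__":
  for n in ["scene","side"]:
    c=ctrl.camera(n); H=hsv(c).astype(int); h,s,v=H[...,0],H[...,1],H[...,2]
    def M(m):
        m=m.astype(np.uint8)*255; return cv2.morphologyEx(m,cv2.MORPH_OPEN,np.ones((2,2),np.uint8))
    roi=np.zeros_like(v,bool)
    if n=="scene": roi[175:260,100:370]=1
    else: roi[130:330,160:410]=1
    vis=c["color"].copy()
    for name,m,z in [("liner",(v<55)&roi,.003),("casetop",(s<50)&(v>(105 if n=="side" else 95))&roi,.053),("cork",(s>90)&(s<150)&(v>90)&(v<185)&(h<16)&roi,.004),("red",(s>120)&(v<150)&(h<13)&roi,.03)]:
        print(n,name)
        for r in rect(c,M(m),z): print("   ",r)
    for p in [(277,192),(277,205),(220,223),(184,190),(190,180)] if n=="scene" else [(235,182),(240,192),(298,213),(300,250)]: print(p,H[p[1],p[0]])
E
python3 m.py
```

```text
scene liner
    ([479.0, 244.0, 343.0, 174.0], -78.4, array([308., 209.]))
scene casetop
    ([720.0, 148.0, 114.0, 34.0], -2.2, array([273., 241.]))
    ([696.0, 302.0, 150.0, 51.0], 2.5, array([324., 240.]))
    ([482.0, 241.0, 108.0, 49.0], 10.4, array([308., 197.]))
    ([495.0, 132.0, 112.0, 50.0], 11.2, array([278., 196.]))
    ([455.0, 349.0, 110.0, 45.0], 10.2, array([338., 195.]))
scene cork
    ([618.0, -50.0, 124.0, 123.0], -10.4, array([224., 223.]))
scene red
    ([771.0, 115.0, 83.0, 33.0], -81.4, array([260., 257.]))
(277, 192) [ 15  20 101]
(277, 205) [11 22 93]
(220, 223) [ 15 129 127]
(184, 190) [ 18 130  94]
(190, 180) [ 19 131 115]
side liner
    ([477.0, 233.0, 335.0, 159.0], -78.6, array([217., 188.]))
side casetop
    ([494.0, 124.0, 117.0, 52.0], 11.2, array([236., 182.]))
    ([644.0, 87.0, 143.0, 37.0], 2.3, array([281., 173.]))
    ([482.0, 232.0, 118.0, 52.0], 11.5, array([217., 165.]))
    ([455.0, 339.0, 117.0, 51.0], 11.8, array([197., 151.]))
    ([692.0, 273.0, 133.0, 49.0], 60.6, array([263., 139.]))
side cork
    ([587.0, -422.0, 137.0, 64.0], -1.8, array([370., 304.]))
    ([506.0, -247.0, 304.0, 33.0], -4.5, array([301., 270.]))
    ([488.0, -68.0, 65.0, 33.0], -6.8, array([265., 230.]))
    ([615.0, -58.0, 131.0, 131.0], -10.5, array([298., 214.]))
    ([1022.0, 20.0, 403.0, 352.0], 60.8, array([376., 152.]))
side red
    ([564.0, -437.0, 133.0, 59.0], -0.3, array([367., 305.]))
(235, 182) [ 14  31 138]
(240, 192) [12 44 58]
(298, 213) [ 14 108 166]
(300, 250) [ 18  94 197]
```

```bash
python3 -m pendant '[[[0.95,0,-0.44,-0.335],[0.95,0,-0.44,-0.335],[0.95,0,-0.44,-0.335],[0.95,0,-0.44,-0.335],[0.95,0,-0.44,-0.335]]]' 1; python3 -c "
from h import *
s=ctrl.observe();R=np.array(s['tcp_rot']);print(R.round(3));print(R.T@(np.array([.61,.262,.301])-s['eef_pos'])/.25)"
```

```text
clock: 0.85
eef_pos: [0.397, 0.4673, 0.3029]
tcp_rot: [[0.98, 0.0, -0.2], [0.2, 0.0, 0.98], [0.0, -1.0, 0.0]]
contact_force: [1.3, 0.4, 0.7]
finger_gap: 0.0882
[[ 0.98  0.   -0.2 ]
 [ 0.2   0.    0.98]
 [ 0.   -1.    0.  ]]
[ 0.67017859  0.00770084 -0.97547453]
```

```bash
python3 -m pendant '[[[0.67,0,-0.97,0],[0.67,0,-0.97,0],[0.67,0,-0.97,0],[0.67,0,-0.97,0],[0.67,0,-0.97,0]]]'; python3 -m pendant '[[[0.12,0,-0.14,0],[0.12,0,-0.14,0]]]'; python3 -c "
from h import *
c=ctrl.camera('wrist');cv2.imwrite('pics/c_wrist.png',c['color'][:,:,::-1])
print(c['origin'])"
```

```text
clock: 1.35
eef_pos: [0.5772, 0.2936, 0.303]
tcp_rot: [[0.98, 0.0, -0.198], [0.198, 0.0, 0.98], [0.001, -1.0, 0.0]]
contact_force: [0.1, 0.5, -0.0]
finger_gap: 0.088
clock: 1.55
eef_pos: [0.6162, 0.2627, 0.3025]
tcp_rot: [[0.981, 0.002, -0.193], [0.193, -0.001, 0.981], [0.002, -1.0, -0.002]]
contact_force: [0.1, -0.2, 0.3]
finger_gap: 0.088
[0.54926105 0.25013896 0.38481934]
```

View pics/c_wrist.png

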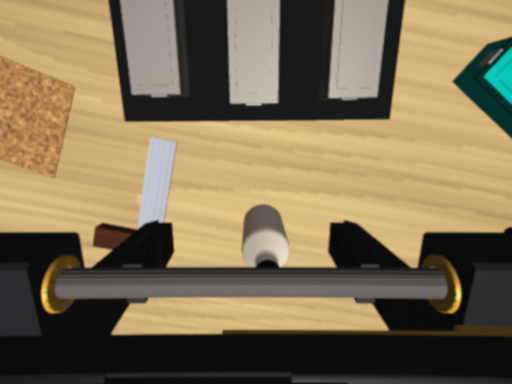

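Run:
```python
from h import *
c=ctrl.camera('wrist');H=hsv(c);m=((H[...,1]<60)&(H[...,2]>95)).astype(np.uint8)*255;m[130:]=0
m=cv2.morphologyEx(m,cv2.MORPH_OPEN,np.ones((5,5),np.uint8))
for k in cv2.findContours(m,cv2.RETR_EXTERNAL,cv2.CHAIN_APPROX_NONE)[0]:
    if cv2.contourArea(k)<1500: continue
    q=cv2.boxPoints(cv2.minAreaRect(k)); x,y,w,h=cv2.boundingRect(k)
    P=cast(c,k.reshape(-1,2),.053)[:,:2]*1000
    r=cv2.minAreaRect(P.astype(np.float32)); b=cv2.boxPoints(r)
    print((x,y,w,h),np.round(r[0]),np.round(r[1]),round(r[2],1),np.round(b).tolist())
    # front end mid minus 60 mm
    a=np.deg2rad(r[2]%90); 
    if abs(a)>1: a-=np.pi/2
    u=np.array([np.cos(a),np.sin(a)]); v=np.array([-u[1],u[0]])
    s=P@u; t=P@v; print(' ang',np.rad2deg(a),'ctr',(s.max()-60)*u+(t.max()+t.min())/2*v,'w',np.ptp(t))
```

```text
(326, 0, 60, 102) [465. 348.] [98. 55.] 11.4 [[412.0, 366.0], [423.0, 312.0], [519.0, 331.0], [508.0, 385.0]]
 ang 11.442389488220215 ctr [454.92723886 346.21716708] w 55.19393253121598
(224, 0, 54, 108) [490. 240.] [105.  55.] 11.4 [[433.0, 257.0], [444.0, 203.0], [547.0, 224.0], [536.0, 278.0]]
 ang 11.435389518737793 ctr [482.39368455 238.94759236] w 55.26062604526676
(118, 0, 60, 99) [507. 132.] [95. 55.] 11.6 [[455.0, 149.0], [466.0, 96.0], [559.0, 115.0], [548.0, 169.0]]
 ang 11.5758638381958 ctr [494.36863654 129.60364563] w 54.88853957545084
```

Run:
```python
from h import *
f=lambda L:[(x/3+160,y/3+y0) for x,y in L]
s=ctrl.camera('side');c=ctrl.camera('scene')
y0=130; print(cast(s,f([(272,403),(288,428),(570,317),(553,292)]),.07).round(3))
y0=150; print(cast(c,f([(102,45),(121,51),(45,188),(8,181)]),.07).round(3))
# bottle base, square, driver
print('bottle,sq',cast(c,f([(482,315),(300,320),(190,145),(217,98)]),0.0).round(3))
for n,d,b in [('side',s,(225,205,370,300)),('scene',c,(150,155,250,245))]:
    x0,yy,x1,y1=b; a=d['color'][yy:y1,x0:x1,::-1]; cv2.imwrite(f'pics/d_{n}.png',cv2.resize(a,None,fx=5,fy=5,interpolation=cv2.INTER_CUBIC))
```

```text
[[ 0.355 -0.206  0.07 ]
 [ 0.353 -0.236  0.07 ]
 [ 0.645 -0.256  0.07 ]
 [ 0.652 -0.223  0.07 ]]
[[ 0.36  -0.221  0.07 ]
 [ 0.371 -0.191  0.07 ]
 [ 0.657 -0.194  0.07 ]
 [ 0.652 -0.241  0.07 ]]
bottle,sq [[ 0.712  0.299  0.   ]
 [ 0.747  0.11   0.   ]
 [ 0.469 -0.078  0.   ]
 [ 0.362 -0.067  0.   ]]
```

View pics/d_side.png

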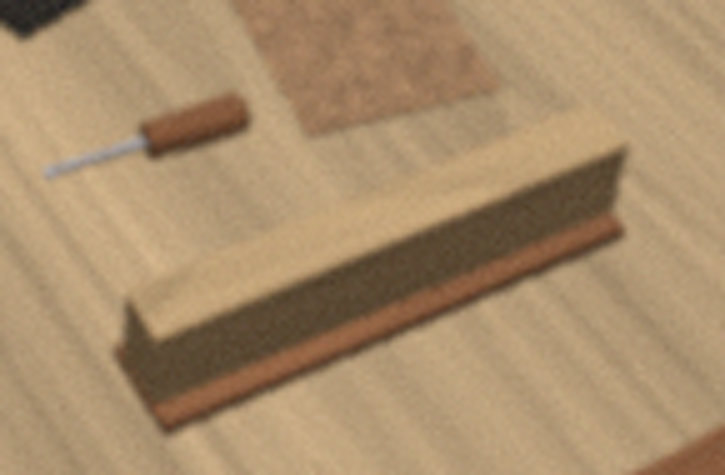

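View pics/d_scene.png

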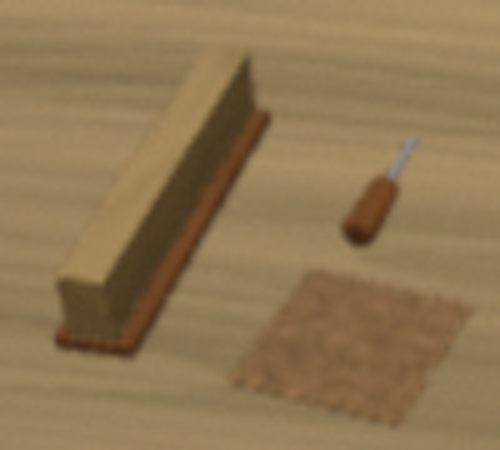

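```bash
python3 -m pendant '[[[0,0,-0.96,0],[0,0,-0.96,0],[0,0,-0.96,0],[0,0,-0.96,0],[0,0,-0.96,0]]]'; python3 -m pendant '[[[0,0,-0.96,0],[0,0,-0.96,0],[0,0,-0.96,0],[0,0,-0.96,0],[0,0,-0.96,0]]]';python3 -m pendant '[[[0,0,0,0]]]'; python3 -c "
from h import *
c=ctrl.camera('wrist');cv2.imwrite('pics/e_wrist.png',c['color'][:,:,::-1])
import pickle; pickle.dump(c,open('e.pkl','wb'))
print(c['origin'])"
```

```text
clock: 2.25
eef_pos: [0.6593, 0.0312, 0.3031]
tcp_rot: [[0.98, 0.0, -0.2], [0.2, -0.0, 0.98], [0.0, -1.0, -0.0]]
contact_force: [0.3, 0.1, -0.0]
finger_gap: 0.0878
clock: 2.75
eef_pos: [0.7075, -0.2041, 0.303]
tcp_rot: [[0.98, 0.0, -0.2], [0.2, -0.0, 0.98], [0.0, -1.0, -0.0]]
contact_force: [0.1, -0.0, 0.9]
finger_gap: 0.0876
clock: 2.85
eef_pos: [0.7075, -0.2069, 0.3024]
tcp_rot: [[0.981, 0.0, -0.196], [0.196, -0.002, 0.981], [-0.0, -1.0, -0.002]]
contact_force: [-0.3, -0.3, 0.1]
finger_gap: 0.088
[ 0.64084691 -0.21956909  0.38484641]
```

View pics/e_wrist.png

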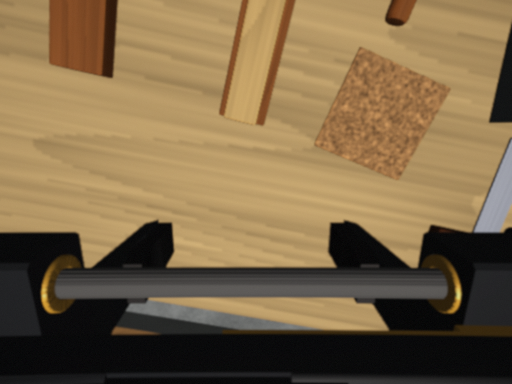

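Run:
```python
from h import *
import pickle; c=pickle.load(open('e.pkl','rb'))
a=c['color'][0:135,200:320,::-1]; cv2.imwrite('pics/f.png',cv2.resize(a,None,fx=4.4,fy=4.4,interpolation=cv2.INTER_CUBIC))
P=cast(c,[(362,47),(449,88),(398,179),(316,144)],.004); print('pad',P.mean(0).round(4),np.linalg.norm(P-np.roll(P,1,0),axis=1).round(3))
```

```text
pad [ 0.6135 -0.0529  0.004 ] [0.127 0.124 0.127 0.126]
```

View pics/f.png

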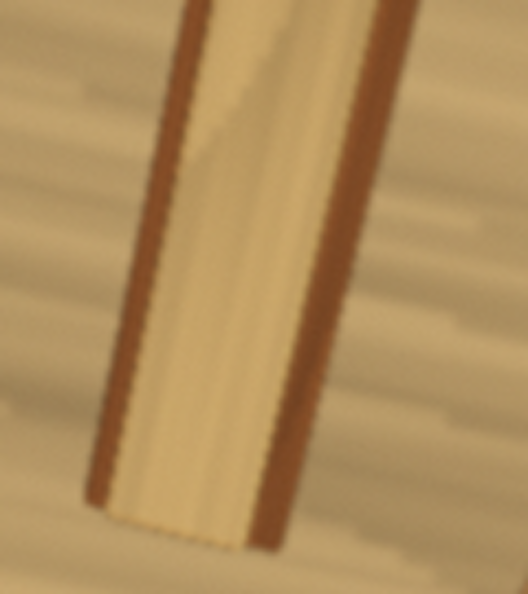

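Run:
```python
from h import *
import pickle; c=pickle.load(open('e.pkl','rb'))
f=[(x/4.4+200,y/4.4) for x,y in [(210,0),(108,510),(378,0),(247,548)]]
P=cast(c,f,.07)[:,:2]; print(P.round(4))
for i in (0,2): d=P[i+1]-P[i]; print(np.rad2deg(np.arctan2(d[1],d[0])))
e=(P[1]+P[3])/2; print('w',np.linalg.norm(P[1]-P[3]))
d=(P[1]-P[0])/np.linalg.norm(P[1]-P[0])+(P[3]-P[2])/np.linalg.norm(P[3]-P[2]); d/=np.linalg.norm(d)
ctr=e-.15*d; print('end',e,'d',d,np.rad2deg(np.arctan2(d[1],d[0])),'ctr',ctr,'slots',ctr+.07*d,ctr-.07*d)
g=[(x/4.4+200,y/4.4) for x,y in [(188,0),(85,505),(420,0),(280,550)]]
Q=cast(c,g,.012)[:,:2]; print('foot',Q.round(4),np.rad2deg(np.arctan2(*(Q[1]-Q[0])[::-1])),np.rad2deg(np.arctan2(*(Q[3]-Q[2])[::-1])),(Q[1]+Q[3])/2)
```

```text
[[ 0.538  -0.2439]
 [ 0.6497 -0.2477]
 [ 0.5309 -0.2074]
 [ 0.6519 -0.2122]]
-1.9402187164173772
-2.2829138613286224
w 0.035544504876824666
end [ 0.65079516 -0.22994468] d [ 0.99932098 -0.03684544] -2.1115662888729996 ctr [ 0.50089701 -0.22441786] slots [ 0.57084948 -0.22699704] [ 0.43094454 -0.22183868]
foot [[ 0.5202 -0.254 ]
 [ 0.6512 -0.2597]
 [ 0.5085 -0.1943]
 [ 0.6526 -0.2012]] -2.4639261156133823 -2.7261250188355493 [ 0.65192571 -0.23044009]
```

```bash
python3 -m pendant '[[[-0.28,0,0.75,0],[-0.28,0,0.75,0],[-0.28,0,0.75,0],[-0.28,0,0.75,0],[-0.28,0,0.75,0]]]' 1; python3 -m pendant '[[[-0.28,0,0.75,0],[-0.28,0,0.75,0],[-0.28,0,0.75,0],[-0.28,0.2,0.75,0],[-0.28,0.4,0.75,0]]]';python3 -c "
from h import *
s=ctrl.observe();R=np.array(s['tcp_rot']);print(R.T@(np.array([.494,.130,.073])-s['eef_pos'])/.25)
c=ctrl.camera('wrist');cv2.imwrite('pics/g_wrist.png',c['color'][:,:,::-1])"
```

```text
clock: 3.4
eef_pos: [0.5975, -0.0265, 0.3026]
tcp_rot: [[0.979, -0.003, -0.205], [0.205, 0.003, 0.979], [-0.002, -1.0, 0.003]]
contact_force: [0.2, 0.0, 0.7]
finger_gap: 0.0882
clock: 3.9
eef_pos: [0.4978, 0.1377, 0.2217]
tcp_rot: [[0.979, 0.008, -0.203], [0.203, 0.003, 0.979], [0.009, -1.0, 0.001]]
contact_force: [1.4, -1.2, -0.6]
finger_gap: 0.0883
[-0.02622627  0.59460257 -0.02801418]
```

View pics/g_wrist.png

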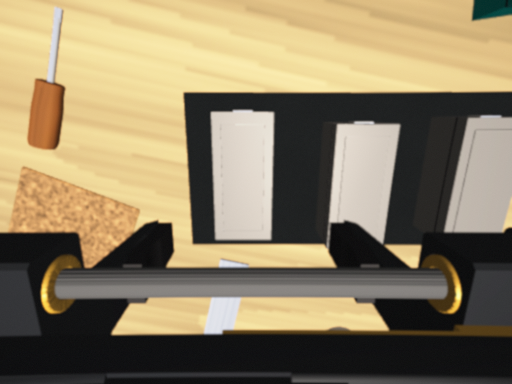

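```bash
python3 -m pendant '[[[0,0,0,0],[0,0,0,0]]]'
cat > cs.py <<'E'
from h import *
import sys
def cases(zt=.053,save=None,rows=250):
    c=ctrl.camera('wrist');H=hsv(c);m=((H[...,1]<50)&(H[...,2]>140)).astype(np.uint8)*255
    m[rows:]=0
    m=cv2.morphologyEx(m,cv2.MORPH_OPEN,np.ones((5,5),np.uint8))
    if save: cv2.imwrite(save,c['color'][:,:,::-1])
    s=ctrl.observe();R=np.array(s['tcp_rot'])
    print('tcp',np.round(s['eef_pos'],4),'yaw',np.rad2deg(np.arctan2(R[1,0],R[0,0])).round(2))
    for k in cv2.findContours(m,cv2.RETR_EXTERNAL,cv2.CHAIN_APPROX_NONE)[0]:
        if cv2.contourArea(k)<1500: continue
        P=cast(c,k.reshape(-1,2),zt)[:,:2]
        r=cv2.minAreaRect((P*1000).astype(np.float32)); ctr=np.array(r[0])/1000
        d=np.r_[ctr,zt+.020]-s['eef_pos']
        print(cv2.boundingRect(k),'ctr',np.round(ctr,4),'size',np.round(r[1]),'ang',round(r[2],1),'d_units',(R.T@d/.25).round(3))
if __name__=="__main__": cases(float(sys.argv[1]),sys.argv[2])
E
python3 cs.py .053 pics/h.png
```

```text
clock: 4.15
eef_pos: [0.4986, 0.1336, 0.2203]
tcp_rot: [[0.98, 0.002, -0.199], [0.199, 0.0, 0.98], [0.002, -1.0, -0.0]]
contact_force: [0.4, -0.2, 0.4]
finger_gap: 0.0881
tcp [0.4996 0.1334 0.2213] yaw 11.44
(335, 122, 70, 124) ctr [0.4759 0.2375] size [116.  54.] ang 11.6 d_units [-0.013  0.593  0.427]
(452, 115, 60, 117) ctr [0.444  0.3439] size [106.  54.] ang 11.8 d_units [-0.054  0.593  0.87 ]
(216, 112, 63, 130) ctr [0.4916 0.1292] size [121.  55.] ang 11.6 d_units [-0.037  0.593 -0.01 ]
```

View pics/h.png

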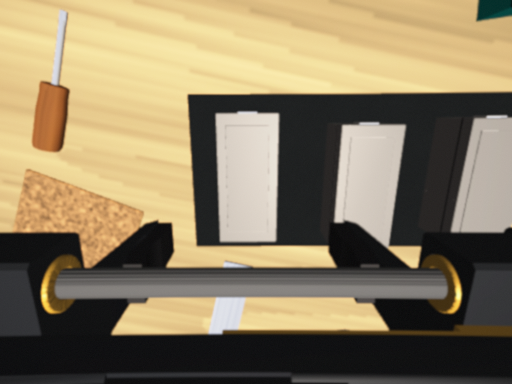

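```bash
python3 -m pendant '[[[-0.03,0.18,-0.01,0],[-0.03,0.36,-0.01,0],[-0.03,0.5,-0.01,0],[-0.03,0.57,-0.01,0],[-0.03,0.59,-0.01,0]]]' && python3 -m pendant '[[[0,0,0,0],[0,0,0,0],[0,0,0,0],[0,0,0,0]]]' -1 40
```

```text
clock: 4.7
eef_pos: [0.492, 0.1284, 0.071]
tcp_rot: [[0.98, -0.0, -0.197], [0.197, -0.0, 0.98], [-0.0, -1.0, -0.0]]
contact_force: [0.4, -0.0, -0.5]
finger_gap: 0.0878
clock: 5.1
eef_pos: [0.4921, 0.1294, 0.0727]
tcp_rot: [[0.98, 0.003, -0.198], [0.198, 0.001, 0.98], [0.003, -1.0, 0.0]]
contact_force: [0.1, -0.1, -0.6]
finger_gap: 0.0586
```

```bash
python3 -m pendant '[[[0,0,0,0],[0,0,0,0]]]';  python3 -m pendant '[[[0,-0.1,0,0],[0,-0.3,0,0],[0,-0.5,0,0],[0,-0.7,0,0],[0,-0.8,0,0]]]'; python3 -m pendant '[[[0,0,0,0],[0,0,0,0],[0,0,0,0]]]'; python3 -c "
from h import *
s=ctrl.observe();R=np.array(s['tcp_rot']);print(R.T@s['contact_force'],R.T@s['ft_torque'])"
```

```text
clock: 5.3
eef_pos: [0.4918, 0.1294, 0.0723]
tcp_rot: [[0.98, 0.002, -0.198], [0.198, 0.0, 0.98], [0.002, -1.0, -0.0]]
contact_force: [-1.1, -1.2, 6.8]
finger_gap: 0.0537
clock: 5.8
eef_pos: [0.492, 0.1296, 0.2756]
tcp_rot: [[0.98, 0.006, -0.198], [0.198, 0.001, 0.98], [0.006, -1.0, 0.0]]
contact_force: [0.3, -0.4, -3.0]
finger_gap: 0.054
clock: 6.1
eef_pos: [0.4891, 0.1289, 0.2678]
tcp_rot: [[0.98, -0.006, -0.198], [0.198, -0.001, 0.98], [-0.006, -1.0, -0.0]]
contact_force: [0.6, -0.2, -3.3]
finger_gap: 0.054
[ 0.51959493  3.31714596 -0.3116024 ] [0.03210904 0.07178205 0.01334001]
```

```bash
cat > t.py <<'E'
from h import *
s=ctrl.observe();R=np.array(s['tcp_rot']);print(s['clock'],'F',(R.T@s['contact_force']).round(2),'M',(R.T@s['ft_torque']).round(3),'tilt',R[2,0].round(3))
E
python3 -m pendant '[[[0.2,0,0,0],[0.4,0,0,0],[0.6,0,0,0],[0.8,0,0,0],[0.8,0,0,0]]]'>/dev/null; python3 t.py
for i in 1 2 3 4; do python3 -m pendant '[[[0,0,0,0]]]'>/dev/null; python3 t.py; done
python3 -m pendant '[[[-0.2,0,0,0],[-0.4,0,0,0],[-0.6,0,0,0],[-0.8,0,0,0],[-0.8,0,0,0]]]'>/dev/null; python3 t.py
for i in 1 2 3 4; do python3 -m pendant '[[[0,0,0,0]]]'>/dev/null; python3 t.py; done
```

```text
6.6 F [-1.42  4.82 -0.43] M [-0.     0.012  0.041] tilt -0.006
6.7 F [-0.35  2.93 -1.17] M [0.037 0.038 0.036] tilt -0.009
6.8 F [0.06 3.6  0.07] M [ 0.073  0.005 -0.033] tilt -0.005
6.9 F [-0.57  3.68 -0.93] M [0.057 0.017 0.021] tilt -0.002
7.0 F [-0.32  3.34  0.07] M [ 0.037 -0.018 -0.023] tilt 0.001
7.5 F [0.13 3.61 0.29] M [ 0.032 -0.006 -0.029] tilt -0.008
7.6 F [0.74 3.57 0.42] M [0.055 0.031 0.036] tilt 0.002
7.7 F [ 1.03  2.8  -0.52] M [-0.     0.051 -0.013] tilt 0.004
7.8 F [0.32 3.52 0.17] M [ 0.055  0.003 -0.054] tilt 0.003
7.9 F [ 0.5   3.4  -0.18] M [-0.011 -0.02  -0.013] tilt 0.001
```

```bash
python3 -m pendant '[[[0.2,0,0,0],[0.38,0,0,0],[0.53,0,0,0],[0.65,0,0,0],[0.74,0,0,0]]]'>/dev/null; python3 t.py
python3 -m pendant '[[[0.06,0,0,0],[0.09,0,0,0]]]'>/dev/null; python3 t.py
for i in 1 2 3 4 5; do python3 -m pendant '[[[0,0,0,0]]]'>/dev/null; python3 t.py; done
python3 -m pendant '[[[-0.2,0,0,0],[-0.38,0,0,0],[-0.53,0,0,0],[-0.65,0,0,0],[-0.74,0,0,0]]]'>/dev/null; python3 t.py
python3 -m pendant '[[[-0.06,0,0,0],[-0.09,0,0,0]]]'>/dev/null; python3 t.py
for i in 1 2 3 4 5; do python3 -m pendant '[[[0,0,0,0]]]'>/dev/null; python3 t.py; done
```

```text
8.4 F [0.02 4.16 0.79] M [0.04  0.058 0.01 ] tilt -0.0
8.6 F [-0.12  3.45  0.79] M [-0.014  0.005 -0.01 ] tilt -0.001
8.7 F [0.06 3.85 0.17] M [ 0.003 -0.049 -0.002] tilt -0.001
8.8 F [-0.94  3.96 -0.42] M [ 0.062  0.025 -0.03 ] tilt -0.001
8.9 F [-0.25  2.75  0.22] M [ 0.015 -0.013 -0.061] tilt -0.001
9.0 F [ 0.3   3.21 -0.31] M [ 0.071 -0.027  0.008] tilt -0.0
9.1 F [ 0.09  2.4  -0.61] M [0.05  0.02  0.058] tilt 0.0
9.6 F [-0.08  3.45  0.5 ] M [-0.055  0.016 -0.   ] tilt -0.0
9.8 F [ 0.43  3.5  -0.7 ] M [ 0.035 -0.018 -0.002] tilt 0.001
9.9 F [0.23 3.95 0.69] M [ 0.072  0.043 -0.014] tilt 0.001
10.0 F [-0.17  3.38  0.97] M [ 0.015 -0.057 -0.038] tilt 0.002
10.1 F [-0.85  4.46  0.55] M [ 0.016 -0.012  0.017] tilt 0.001
10.2 F [-0.95  2.73 -0.16] M [ 0.008 -0.048 -0.04 ] tilt 0.0
10.3 F [ 0.42  3.51 -0.09] M [ 0.012 -0.017  0.003] tilt -0.0
```

```bash
cat > go.py <<'E'
from h import *
import sys
s=ctrl.observe();R=np.array(s['tcp_rot']);p=np.array(s['eef_pos'])
y=np.rad2deg(np.arctan2(R[1,0],R[0,0]));t=np.array([float(v) for v in sys.argv[1:4]])
a=np.deg2rad(y);Rn=np.array([[np.cos(a),0,-np.sin(a)],[np.sin(a),0,np.cos(a)],[0,-1,0]])
print('tcp',p.round(4),'yaw',y.round(2),'units',(Rn.T@(t-p)/.25).round(3),'turn',round(-(float(sys.argv[4])-y)/90,3), 'gap',round(s['finger_gap'],4))
E
python3 go.py .573 -.2275 .27 -2.2
```

```text
tcp [0.4914 0.1293 0.271 ] yaw 11.42 units [ 0.037  0.004 -1.464] turn 0.151 gap 0.0538
```

```bash
python3 -m pendant '[[[0.02,0,-0.18,0.15],[0.02,0,-0.38,0.15],[0.02,0,-0.58,0.15],[0.02,0,-0.78,0.15],[0.02,0,-0.95,0.15]]]' >/dev/null; python3 go.py .573 -.2275 .27 -2.2
```

```text
tcp [ 0.5433 -0.1051  0.2712] yaw -2.11 units [ 0.137  0.005 -0.485] turn 0.001 gap 0.0538
```

```bash
python3 -m pendant '[[[0.05,0,-0.16,0],[0.09,0.1,-0.3,0],[0.12,0.2,-0.42,0],[0.137,0.3,-0.485,0],[0.137,0.38,-0.485,0]]]' >/dev/null; python3 -m pendant '[[[0,0,0,0],[0,0,0,0]]]' ; python3 go.py .573 -.2275 .1405 -2.2;  python3 -c "
from h import *
for n in ['scene','side','wrist']:
  c=ctrl.camera(n);a=c['color'][:,:,::-1]
  if n=='scene': a=a[120:260,130:270]
  if n=='side': a=a[150:310,220:380]
  cv2.imwrite(f'pics/i_{n}.png',a if n=='wrist' else cv2.resize(a,None,fx=3,fy=3))"
```

```text
clock: 11.5
eef_pos: [0.5726, -0.2249, 0.1757]
tcp_rot: [[0.999, -0.001, 0.036], [-0.036, 0.001, 0.999], [-0.001, -1.0, 0.001]]
contact_force: [0.1, 0.0, -3.4]
finger_gap: 0.0538
tcp [ 0.5726 -0.2249  0.1757] yaw -2.08 units [ 0.002  0.141 -0.01 ] turn 0.001 gap 0.0538
```

View pics/i_scene.png

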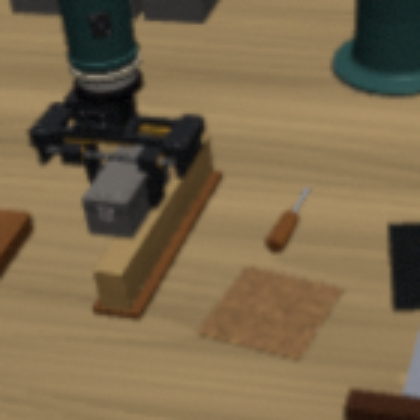

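View pics/i_wrist.png

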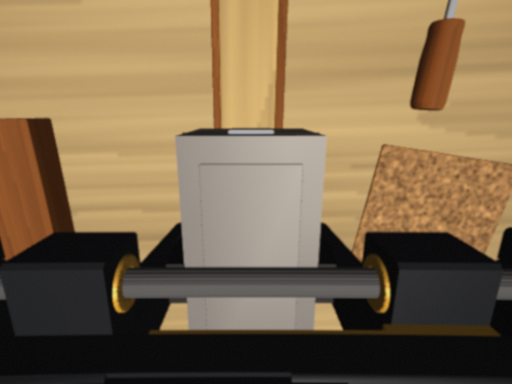

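```bash
python3 -m pendant '[[[0,0.06,-0.008,0],[0,0.1,-0.008,0],[0,0.125,-0.008,0],[0,0.138,-0.008,0],[0,0.138,-0.008,0]]]'; python3 -m pendant '[[[0,0,0,0],[0,0,0,0]]]'
```

```text
clock: 12.15
eef_pos: [0.5721, -0.2267, 0.1406]
tcp_rot: [[0.999, -0.002, 0.036], [-0.036, 0.001, 0.999], [-0.002, -1.0, 0.001]]
contact_force: [-0.5, 0.2, -3.5]
finger_gap: 0.0538
clock: 12.35
eef_pos: [0.573, -0.2271, 0.1421]
tcp_rot: [[0.999, 0.001, 0.036], [-0.036, -0.0, 0.999], [0.001, -1.0, -0.0]]
contact_force: [-0.3, -0.5, -3.0]
finger_gap: 0.0536
```

Not in contact yet, so I'll lower slowly until the ledge takes the weight.

```bash
for i in 1 2 3; do python3 -m pendant '[[[0,0.006,0,0],[0,0.006,0,0]]]' | grep -E "eef|contact"; done
```

```text
eef_pos: [0.5727, -0.227, 0.1403]
contact_force: [0.1, -0.1, -3.0]
eef_pos: [0.5729, -0.2271, 0.1394]
contact_force: [-2.3, 1.1, 1.3]
eef_pos: [0.573, -0.2271, 0.1393]
contact_force: [-5.6, 2.8, 8.8]
```

```bash
python3 -m pendant '[[[0,-0.004,0,0],[0,-0.004,0,0],[0,-0.004,0,0],[0,-0.004,0,0]]]' 1; python3 -m pendant '[[[0,-0.08,0,0],[0,-0.25,0,0],[0,-0.42,0,0],[0,-0.5,0,0],[0,-0.5,0,0]]]'; python3 cs.py .12 pics/j.png;python3 go.py .482 .237 .23 11.5
```

```text
clock: 13.35
eef_pos: [0.5727, -0.227, 0.138]
tcp_rot: [[0.999, -0.0, 0.036], [-0.036, -0.0, 0.999], [-0.0, -1.0, -0.0]]
contact_force: [0.0, 1.2, 0.5]
finger_gap: 0.0836
clock: 13.85
eef_pos: [0.5748, -0.2279, 0.2677]
tcp_rot: [[0.999, 0.008, 0.036], [-0.036, -0.003, 0.999], [0.008, -1.0, -0.003]]
contact_force: [0.4, 0.3, 0.1]
finger_gap: 0.0882
tcp [ 0.5735 -0.2274  0.2648] yaw -2.07
(219, 117, 67, 133) ctr [ 0.569  -0.2268] size [ 53. 116.] ang 87.9 d_units [-0.02   0.499  0.002]
tcp [ 0.5735 -0.2274  0.2648] yaw -2.07 units [-0.433  0.139  1.843] turn -0.151 gap 0.088
```

View pics/j.png

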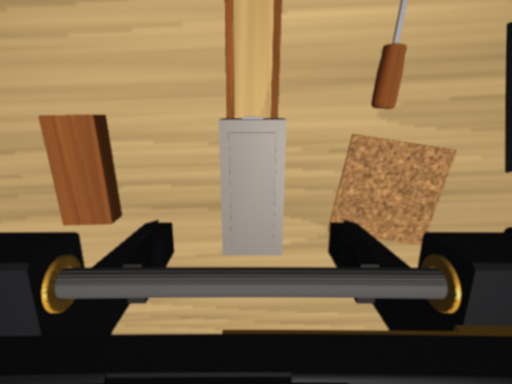

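The case sits centred along the ledge: its top spans x 219–285 px and the rail 232–273 px. Next is the middle case.

```bash
python3 -m pendant '[[[-0.05,0,0.19,-0.05],[-0.1,0,0.38,-0.1],[-0.14,0,0.57,-0.15],[-0.18,0,0.76,-0.151],[-0.22,0,0.94,-0.151]]]' >/dev/null; python3 go.py .482 .237 .23 11.5
```

```text
tcp [0.5241 0.0117 0.2601] yaw 11.5 units [0.015 0.12  0.917] turn -0.0 gap 0.0883
```

```bash
python3 -m pendant '[[[0,0,0.19,0],[0.01,0,0.38,0],[0.015,0.05,0.57,0],[0.015,0.1,0.75,0],[0.015,0.12,0.9,0]]]' >/dev/null; python3 -m pendant '[[[0,0,0,0],[0,0,0,0]]]' >/dev/null; python3 cs.py .053 pics/k.png
```

```text
tcp [0.4841 0.2304 0.2312] yaw 11.57
(230, 118, 60, 125) ctr [0.4785 0.2382] size [122.  55.] ang 11.7 d_units [-0.013  0.633  0.035]
(344, 113, 71, 127) ctr [0.4524 0.3457] size [122.  55.] ang 11.6 d_units [-0.03   0.632  0.478]
```

View pics/k.png

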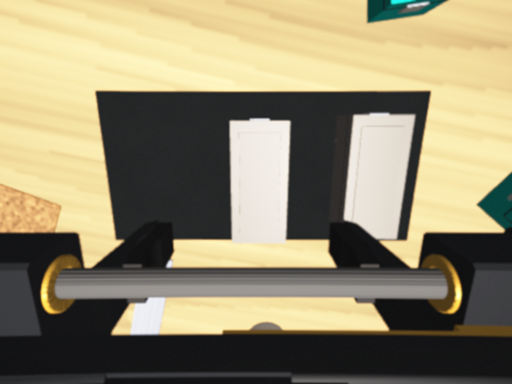

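The middle case spans px 230–290 by 118–243, at about (0.479, 0.238). Descending on it now.

```bash
python3 -m pendant '[[[-0.01,0.18,0.035,0],[-0.015,0.36,0.035,0],[-0.015,0.52,0.035,0],[-0.015,0.61,0.035,0],[-0.015,0.632,0.035,0]]]' | grep eef;  python3 -m pendant '[[[0,0,0,0],[0,0,0,0],[0,0,0,0],[0,0,0,0],[0,0,0,0]]]' -1 40;  python3 -m pendant '[[[0,0,0,0]]]' ; python3 -m pendant '[[[0,-0.1,0,0],[0,-0.3,0,0],[0,-0.5,0,0],[0,-0.7,0,0],[0,-0.8,0,0]]]';python3 -m pendant '[[[0,0,0,0],[0,0,0,0]]]'|grep -E "eef|force"; python3 t.py
```

```text
eef_pos: [0.4774, 0.2361, 0.0716]
clock: 16.15
eef_pos: [0.4805, 0.2392, 0.0766]
tcp_rot: [[0.98, 0.002, -0.2], [0.2, 0.001, 0.98], [0.003, -1.0, 0.0]]
contact_force: [0.5, -1.9, 4.5]
finger_gap: 0.0539
clock: 16.25
eef_pos: [0.4805, 0.2392, 0.0766]
tcp_rot: [[0.98, 0.002, -0.2], [0.2, 0.001, 0.98], [0.002, -1.0, 0.0]]
contact_force: [0.3, -1.7, 6.7]
finger_gap: 0.054
clock: 16.75
eef_pos: [0.4805, 0.2396, 0.2798]
tcp_rot: [[0.98, 0.005, -0.2], [0.2, 0.003, 0.98], [0.006, -1.0, 0.001]]
contact_force: [1.3, 1.1, -4.3]
finger_gap: 0.0537
eef_pos: [0.4788, 0.2387, 0.274]
contact_force: [-0.8, -0.4, -4.6]
16.95 F [-0.86  4.56 -0.27] M [-0.014 -0.025  0.012] tilt -0.001
```

```bash
python3 -m pendant '[[[0.2,0,0,0],[0.38,0,0,0],[0.53,0,0,0],[0.65,0,0,0],[0.74,0,0,0]]]'>/dev/null; python3 t.py
python3 -m pendant '[[[0.06,0,0,0],[0.09,0,0,0]]]'>/dev/null; python3 t.py
for i in 1 2 3 4 5; do python3 -m pendant '[[[0,0,0,0]]]'>/dev/null; python3 t.py; done
python3 -m pendant '[[[-0.2,0,0,0],[-0.38,0,0,0],[-0.53,0,0,0],[-0.65,0,0,0],[-0.74,0,0,0]]]'>/dev/null; python3 t.py
python3 -m pendant '[[[-0.06,0,0,0],[-0.09,0,0,0]]]'>/dev/null; python3 t.py
for i in 1 2 3 4 5; do python3 -m pendant '[[[0,0,0,0]]]'>/dev/null; python3 t.py; done
```

```text
17.45 F [-0.22  2.78  0.08] M [ 0.035  0.078 -0.019] tilt -0.007
17.65 F [0.01 2.67 0.35] M [ 0.016 -0.005  0.02 ] tilt -0.008
17.75 F [-0.1   3.4  -0.21] M [0.053 0.039 0.046] tilt -0.006
17.85 F [0.41 3.91 0.54] M [ 0.108 -0.019  0.06 ] tilt -0.004
17.95 F [0.37 3.   0.15] M [ 0.002 -0.022  0.04 ] tilt -0.002
18.05 F [ 0.32  2.49 -1.08] M [ 0.04  -0.003  0.117] tilt -0.0
18.15 F [ 0.62  3.23 -0.22] M [0.011 0.    0.036] tilt 0.0
18.65 F [ 0.6   2.54 -0.42] M [-0.004  0.    -0.028] tilt 0.0
18.85 F [-0.16  3.85  0.8 ] M [ 0.089  0.029 -0.082] tilt 0.001
18.95 F [-0.42  3.47 -0.64] M [ 0.07  -0.037 -0.16 ] tilt 0.001
19.05 F [-0.31  3.57  1.18] M [ 0.027  0.026 -0.056] tilt 0.002
19.15 F [0.16 3.57 0.38] M [-0.026 -0.008 -0.071] tilt 0.001
19.25 F [ 0.76  3.63 -0.18] M [ 0.002  0.019 -0.174] tilt 0.0
19.35 F [-0.63  4.06  0.5 ] M [-0.013 -0.008 -0.08 ] tilt -0.0
```

The moment about the case's y swings from about +0.06 to −0.10 N·m, close to the 0.14 expected of a loose ball. The middle case rattles. I'll run one more full cycle so both ends are visited in either order.

```bash
python3 -m pendant '[[[0.2,0,0,0],[0.38,0,0,0],[0.53,0,0,0],[0.65,0,0,0],[0.74,0,0,0]]]'>/dev/null; 
python3 -m pendant '[[[0.06,0,0,0],[0.09,0,0,0],[0.09,0,0,0]]]'>/dev/null; python3 t.py
for i in 1 2 3; do python3 -m pendant '[[[0,0,0,0]]]'>/dev/null; python3 t.py; done
python3 -m pendant '[[[-0.2,0,0,0],[-0.38,0,0,0],[-0.53,0,0,0],[-0.65,0,0,0],[-0.74,0,0,0]]]'>/dev/null;
python3 -m pendant '[[[-0.06,0,0,0],[-0.09,0,0,0],[-0.09,0,0,0]]]'>/dev/null; python3 t.py
for i in 1 2 3; do python3 -m pendant '[[[0,0,0,0]]]'>/dev/null; python3 t.py; done; python3 go.py .48 .238 .1 11.5
```

```text
20.15 F [ 0.29  3.39 -0.32] M [0.066 0.009 0.059] tilt -0.001
20.25 F [0.36 3.78 0.32] M [0.053 0.009 0.076] tilt -0.002
20.35 F [0.55 4.1  0.33] M [ 0.062 -0.024  0.082] tilt -0.001
20.45 F [0.64 3.92 0.8 ] M [0.098 0.003 0.082] tilt -0.0
21.25 F [ 0.63  3.05 -0.26] M [-0.018 -0.007 -0.059] tilt 0.001
21.35 F [ 0.3   4.   -0.33] M [ 0.036 -0.021 -0.124] tilt 0.002
21.45 F [-1.03  3.78  0.18] M [ 0.046  0.095 -0.095] tilt 0.001
21.55 F [-0.41  4.15  0.44] M [ 0.009 -0.035 -0.136] tilt 0.0
tcp [0.4803 0.239  0.2751] yaw 11.5 units [-0.002  0.7   -0.004] turn -0.0 gap 0.0536
```

Confirmed. I'll set it back on the liner and fetch the third case.

```bash
python3 -m pendant '[[[0,0.18,0,0],[0,0.36,0,0],[0,0.54,0,0],[0,0.66,0,0],[0,0.7,0,0]]]' |grep eef; python3 -m pendant '[[[0,0.05,0,0],[0,0.08,0,0],[0,0.085,0,0],[0,0.085,0,0]]]' | grep -E "eef|force"; python3 -m pendant '[[[0,0.01,0,0],[0,0.01,0,0]]]' | grep -E "eef|force"
```

```text
eef_pos: [0.4772, 0.2377, 0.096]
eef_pos: [0.4804, 0.2393, 0.08]
contact_force: [0.2, 0.0, -3.5]
eef_pos: [0.48, 0.2391, 0.0771]
contact_force: [-0.8, -0.3, -3.2]
```

```bash
python3 -m pendant '[[[0,0.008,0,0],[0,0.008,0,0]]]' | grep -E "eef|force"; python3 -m pendant '[[[0,0,0,0],[0,0,0,0],[0,0,0,0],[0,0,0,0]]]' 1; python3 -m pendant '[[[0,-0.1,0,0],[0,-0.3,0,0],[0,-0.5,0,0],[0,-0.6,0,0]]]' |grep eef;  python3 go.py .4525 .3457 .23 11.5
```

```text
eef_pos: [0.4801, 0.2392, 0.0766]
contact_force: [-4.0, -2.2, 9.1]
clock: 23.25
eef_pos: [0.4797, 0.239, 0.0745]
tcp_rot: [[0.98, 0.0, -0.2], [0.2, 0.0, 0.98], [0.0, -1.0, 0.0]]
contact_force: [-0.6, 0.5, -0.5]
finger_gap: 0.0836
eef_pos: [0.4813, 0.2397, 0.2291]
tcp [0.4813 0.2397 0.2291] yaw 11.52 units [-0.028 -0.004  0.439] turn 0.0 gap 0.088
```

```bash
python3 -m pendant '[[[-0.01,0,0.17,0],[-0.02,0,0.33,0],[-0.028,0,0.42,0],[-0.028,0,0.439,0]]]' |grep eef;python3 -m pendant '[[[0,0,0,0]]]'>/dev/null;  python3 cs.py .053 pics/l.png
```

```text
eef_pos: [0.45, 0.3471, 0.2244]
tcp [0.4506 0.3447 0.224 ] yaw 11.56
(96, 127, 69, 120) ctr [0.4743 0.2379] size [115.  54.] ang 11.5 d_units [ 0.007  0.604 -0.437]
(220, 123, 62, 126) ctr [0.4515 0.3456] size [121.  55.] ang 11.6 d_units [0.005 0.604 0.003]
```

View pics/l.png

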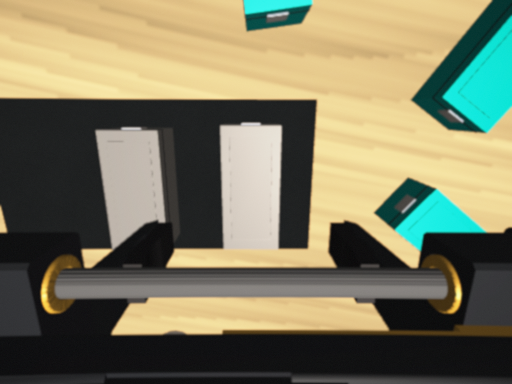

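The third case is centred at px 220–282 and clear of the turquoise ones. Descending and gripping.

```bash
python3 -m pendant '[[[0.005,0.18,0,0],[0.005,0.36,0,0],[0.005,0.5,0,0],[0.005,0.57,0,0],[0.005,0.595,0,0]]]' | grep eef;  python3 -m pendant '[[[0,0,0,0],[0,0,0,0],[0,0,0,0],[0,0,0,0],[0,0,0,0]]]' -1 40;  python3 -m pendant '[[[0,0,0,0]]]'|grep -E "eef|gap" ; python3 -m pendant '[[[0,-0.1,0,0],[0,-0.3,0,0],[0,-0.5,0,0],[0,-0.7,0,0],[0,-0.8,0,0]]]';python3 -m pendant '[[[0,0,0,0],[0,0,0,0]]]'|grep -E "eef|force"; python3 t.py
```

```text
eef_pos: [0.4507, 0.3427, 0.0727]
clock: 25.2
eef_pos: [0.4527, 0.3458, 0.077]
tcp_rot: [[0.98, 0.002, -0.2], [0.2, 0.001, 0.98], [0.002, -1.0, 0.001]]
contact_force: [-0.2, 0.6, 4.1]
finger_gap: 0.0538
eef_pos: [0.4527, 0.3458, 0.077]
finger_gap: 0.0537
clock: 25.8
eef_pos: [0.4529, 0.3462, 0.2803]
tcp_rot: [[0.98, 0.005, -0.2], [0.2, 0.003, 0.98], [0.005, -1.0, 0.002]]
contact_force: [0.3, 0.2, -3.6]
finger_gap: 0.0535
eef_pos: [0.4513, 0.3449, 0.2744]
contact_force: [0.3, -0.2, -4.3]
26.0 F [ 0.3   4.3  -0.27] M [0.027 0.08  0.034] tilt -0.001
```

```bash
python3 go.py .50 .06 .275 -2.2
```

```text
tcp [0.4513 0.3449 0.2744] yaw 11.52 units [-0.037 -0.002 -1.156] turn 0.152 gap 0.0536
```

```bash
python3 -m pendant '[[[0,0,-0.18,0.05],[-0.01,0,-0.38,0.1],[-0.02,0,-0.58,0.15],[-0.03,0,-0.78,0.152],[-0.03,0,-0.98,0.152]]]'|grep eef ;python3 go.py .429 -.222 .275 -2.2
```

```text
eef_pos: [0.4911, 0.1019, 0.2713]
tcp [0.4911 0.1019 0.2713] yaw -2.13 units [-0.2   -0.015 -1.304] turn 0.001 gap 0.0538
```

```bash
python3 -m pendant '[[[-0.03,0,-0.2,0],[-0.06,0,-0.4,0],[-0.09,0,-0.6,0],[-0.12,0,-0.8,0],[-0.15,0,-0.95,0]]]'|grep eef ;python3 go.py .429 -.222 .275 -2.2
```

```text
eef_pos: [0.4444, -0.1337, 0.2716]
tcp [ 0.4444 -0.1337  0.2716] yaw -2.21 units [-0.048 -0.013 -0.355] turn -0.0 gap 0.0539
```

```bash
python3 -m pendant '[[[-0.02,0,-0.15,0],[-0.04,0.1,-0.28,0],[-0.05,0.2,-0.34,0],[-0.05,0.3,-0.355,0],[-0.05,0.36,-0.355,0]]]' >/dev/null; python3 -m pendant '[[[0,0,0,0],[0,0,0,0]]]'>/dev/null; python3 go.py .429 -.222 .144 -2.2;  python3 -c "
from h import *
for n in ['scene','side','wrist']:
  c=ctrl.camera(n);a=c['color'][:,:,::-1]
  if n=='scene': a=a[120:260,130:270]
  if n=='side': a=a[150:310,220:380]
  cv2.imwrite(f'pics/n_{n}.png',a if n=='wrist' else cv2.resize(a,None,fx=3,fy=3))"
```

```text
tcp [ 0.4296 -0.2193  0.1831] yaw -2.16 units [-0.002  0.156 -0.011] turn 0.0 gap 0.0534
```

View pics/n_scene.png

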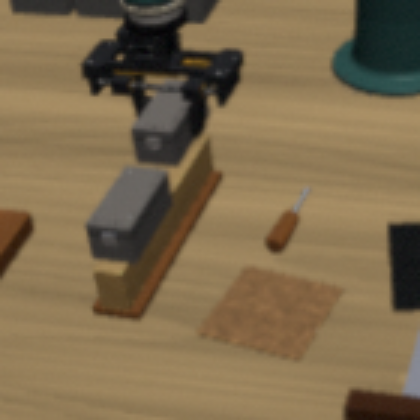

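View pics/n_wrist.png

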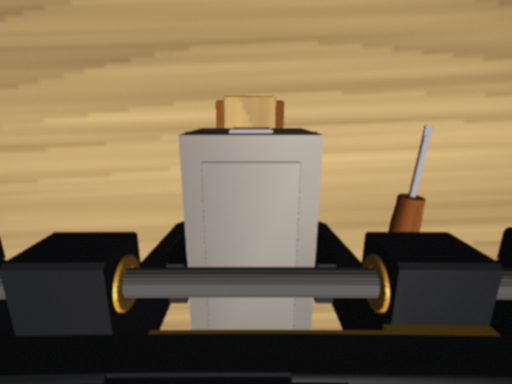

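View pics/n_side.png

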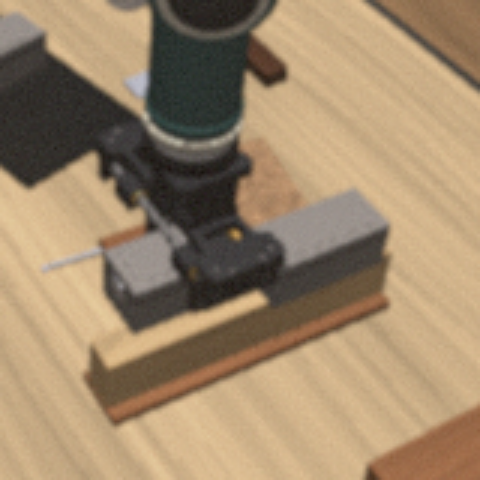

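The held case lines up over the rail (rail x 223–276 px, case 181–322 px) and there's a gap to the first case. Lowering.

```bash
python3 -m pendant '[[[0,0.06,-0.008,0],[0,0.1,-0.008,0],[0,0.13,-0.008,0],[0,0.145,-0.008,0],[0,0.145,-0.008,0]]]'|grep -E "eef|force"; for i in 1 2 3 ; do python3 -m pendant '[[[0,0.006,0,0],[0,0.006,0,0]]]' | grep -E "eef|force"; done
```

```text
eef_pos: [0.4308, -0.2219, 0.1489]
contact_force: [-0.6, -0.3, -4.1]
eef_pos: [0.4314, -0.2223, 0.1482]
contact_force: [-0.4, -0.5, -3.3]
eef_pos: [0.4312, -0.2223, 0.1465]
contact_force: [-0.8, -0.5, -4.2]
eef_pos: [0.431, -0.2222, 0.1448]
contact_force: [-0.5, 0.6, -3.5]
```

```bash
for i in 1 2 ; do python3 -m pendant '[[[0,0.005,0,0],[0,0.005,0,0]]]' | grep -E "eef|force"; done
```

```text
eef_pos: [0.4313, -0.2223, 0.144]
contact_force: [-0.2, -0.2, -0.1]
eef_pos: [0.4313, -0.2223, 0.1439]
contact_force: [-4.2, 2.4, 8.9]
```

```bash
python3 -m pendant '[[[0,-0.004,0,0],[0,-0.004,0,0],[0,-0.004,0,0],[0,-0.004,0,0]]]' 1|grep gap; python3 -m pendant '[[[0,-0.08,0,0],[0,-0.25,0,0],[0,-0.42,0,0],[0,-0.5,0,0],[0,-0.5,0,0]]]'|grep eef; python3 cs.py .12 pics/o.png;python3 go.py .480 .239 .23 11.5;  python3 -c "
from h import *
for n in ['side']:
  c=ctrl.camera(n);a=c['color'][:,:,::-1]
  a=a[150:310,220:380]
  cv2.imwrite(f'pics/o_{n}.png',cv2.resize(a,None,fx=3,fy=3))"
```

```text
finger_gap: 0.0836
eef_pos: [0.4331, -0.2234, 0.2724]
tcp [ 0.432  -0.2227  0.2699] yaw -2.17
(221, 117, 65, 133) ctr [ 0.4286 -0.222 ] size [ 53. 118.] ang 87.9 d_units [-0.015  0.519  0.003]
tcp [ 0.432  -0.2227  0.2699] yaw -2.17 units [0.122 0.159 1.853] turn -0.152 gap 0.088
```

View pics/o_side.png

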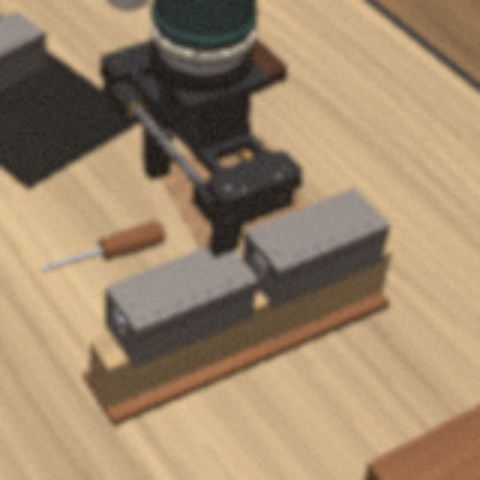

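View pics/o.png

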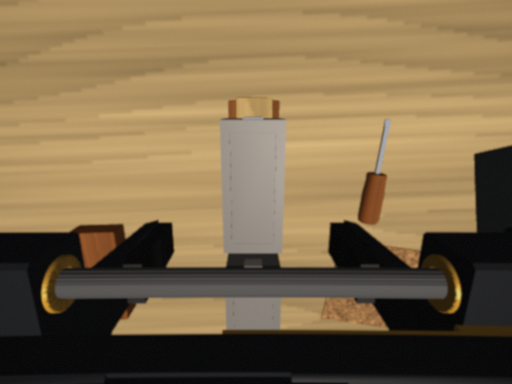

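Both silent cases lie flat along the ledge with a gap between them. Now back for the rattling case.

```bash
python3 -m pendant '[[[0.02,0,0.19,-0.05],[0.04,0,0.38,-0.1],[0.06,0,0.57,-0.15],[0.07,0,0.76,-0.152],[0.08,0,0.94,-0.152]]]' >/dev/null; python3 go.py .480 .239 .23 11.5
```

```text
tcp [0.4585 0.0138 0.2657] yaw 11.51 units [0.264 0.143 0.866] turn 0.0 gap 0.0884
```

```bash
python3 -m pendant '[[[0.05,0,0.17,0],[0.1,0,0.35,0],[0.16,0.05,0.53,0],[0.22,0.1,0.7,0],[0.264,0.143,0.85,0]]]' >/dev/null; python3 -m pendant '[[[0,0,0,0],[0,0,0,0]]]' >/dev/null; python3 cs.py .053 pics/p.png
```

```text
tcp [0.4811 0.2325 0.2306] yaw 11.56
(228, 120, 61, 126) ctr [0.4781 0.239 ] size [123.  55.] ang 11.5 d_units [-0.004  0.63   0.029]
```

```bash
python3 -m pendant '[[[0,0.18,0.027,0],[-0.005,0.36,0.027,0],[-0.005,0.52,0.027,0],[-0.005,0.61,0.027,0],[-0.005,0.628,0.027,0]]]' | grep eef;  python3 -m pendant '[[[0,0,0,0],[0,0,0,0],[0,0,0,0],[0,0,0,0],[0,0,0,0]]]' -1 40;  python3 -m pendant '[[[0,0,0,0]]]' |grep gap; python3 -m pendant '[[[0,-0.1,0,0],[0,-0.3,0,0],[0,-0.45,0,0],[0,-0.55,0,0],[0,-0.6,0,0]]]'|grep gap; python3 t.py; python3 go.py .6145 -.0545 .203 11.5
```

```text
eef_pos: [0.4771, 0.2367, 0.0723]
clock: 32.6
eef_pos: [0.4806, 0.2399, 0.0771]
tcp_rot: [[0.98, 0.002, -0.2], [0.2, 0.001, 0.98], [0.002, -1.0, 0.0]]
contact_force: [-0.5, -1.6, 5.0]
finger_gap: 0.0536
finger_gap: 0.0536
finger_gap: 0.0537
33.2 F [0.15 3.61 0.95] M [ 0.024  0.019 -0.094] tilt 0.004
tcp [0.4804 0.2401 0.2282] yaw 11.53 units [ 0.29   0.101 -1.262] turn 0.0 gap 0.0537
```

```bash
python3 -m pendant '[[[0.03,0,-0.12,0],[0.07,0,-0.28,0],[0.11,0,-0.44,0],[0.14,0,-0.58,0],[0.16,0,-0.68,0]]]' >/dev/null;python3 -m pendant '[[[0.03,0,-0.12,0],[0.06,0.02,-0.26,0],[0.09,0.04,-0.38,0],[0.11,0.06,-0.48,0],[0.125,0.08,-0.54,0]]]'>/dev/null; python3 go.py .6145 -.0545 .203 11.5
```

```text
tcp [ 0.6098 -0.0466  0.2033] yaw 11.44 units [ 0.012  0.001 -0.034] turn -0.001 gap 0.0535
```

```bash
python3 -m pendant '[[[0.008,0,-0.02,0],[0.01,0,-0.03,0],[0.01,0,-0.03,0],[0.01,0,-0.03,0],[0.01,0,-0.03,0]]]';for i in 1 2 3 4; do python3 -m pendant '[[[0,0,0,0],[0,0,0,0]]]'>/dev/null; python3 t.py; done;python3 -c "
from h import *
s=ctrl.observe();print(np.round(s['eef_pos'],4),np.round(s['joint_vel'],3),s['finger_gap'])
for n in ['scene','side']:
  c=ctrl.camera(n);a=c['color'][:,:,::-1]
  a=a[120:270,130:380] if n=='scene' else a[110:310,200:400]
  cv2.imwrite(f'pics/q_{n}.png',cv2.resize(a,None,fx=3,fy=3,interpolation=cv2.INTER_CUBIC))"
```

```text
clock: 34.7
eef_pos: [0.6142, -0.0509, 0.206]
tcp_rot: [[0.98, 0.0, -0.201], [0.201, 0.0, 0.98], [0.0, -1.0, 0.0]]
contact_force: [-0.7, -0.1, -3.8]
finger_gap: 0.0536
34.9 F [0.37 2.77 0.17] M [0.071 0.007 0.052] tilt 0.0
35.1 F [0.43 3.08 0.51] M [ 0.037 -0.013  0.006] tilt 0.0
35.3 F [-0.12  3.54  0.16] M [ 0.05  -0.002 -0.06 ] tilt -0.0
35.5 F [-0.08  3.74  0.12] M [0.021 0.003 0.002] tilt -0.0
[ 0.6143 -0.0519  0.2056] [ 0.001  0.    -0.001 -0.001 -0.001  0.   ] 0.053568246991691146
```

View pics/q_scene.png

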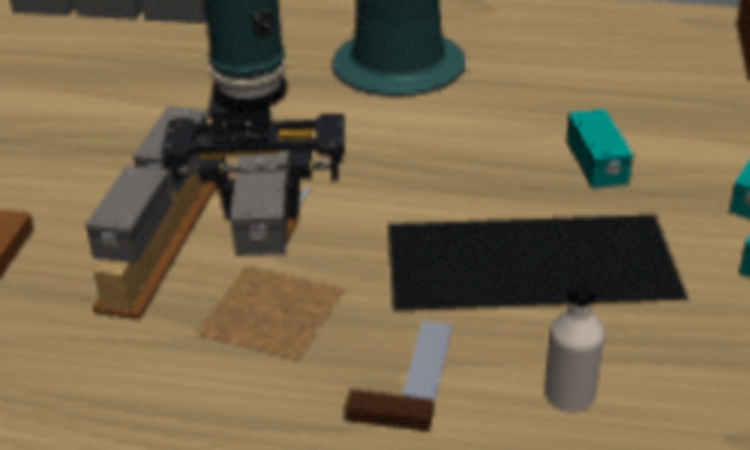

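View pics/q_side.png

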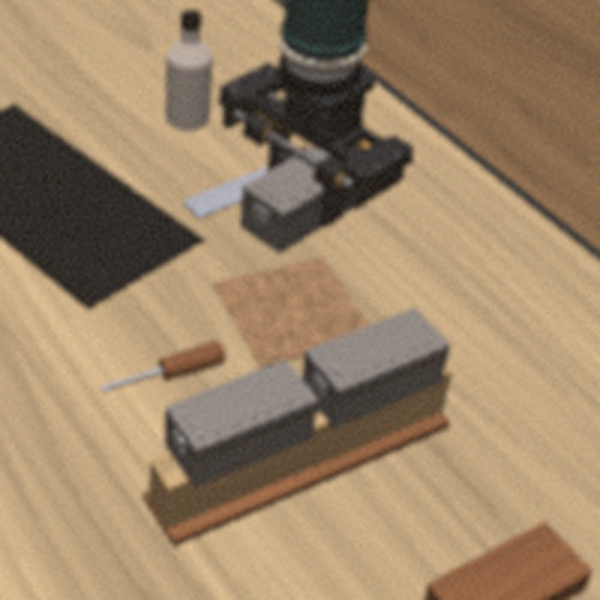

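The case is held level about 0.157 m up over the pad. Both silent cases are on the ledge and the bystanders have not moved. Handing in.

```bash
python3 -c "
from workcell import ctrl
print(ctrl.hand_in())"
```

```text
the job is handed in; nothing more can be done
None
```

The middle case is the one with the loose ball, and I handed the job in at 35.6 s of the 72 s allowed. The other two cases are on the ledge, and the middle one is held over the cork pad.

- **Which one rattles:** shaking the middle case end to end shifted the moment about its y by 0.16–0.18 N·m, both times I tried it (0.14 expected for a loose ball). The case nearest the ledge shifted by about 0.01 N·m, so it is silent. I did not shake the third case; I took it as silent because only one has the ball.
- **Ledge:** the last side and scene pictures show both cases lying flat along the rail, let go of, with a gap between them. Their centres were within a few mm of the rail's middle line.
- **Held case:** the gripper was at (0.614, −0.052, 0.206), which puts the case's centre about 0.157 m up and within about 5 mm of the pad's centre. It was level, joint speeds were almost zero, and the grip was 40 N at a gap of 53.6 mm.
- **Bystanders:** the screwdriver, bottle, offcut and square showed no visible movement in the last pictures.
- **Disagreements:** the scene and side cameras differed by about 8 mm in y. I used the wrist views, which fell between the two. In the last second before handing in, the held case's moment readings still wandered by ±0.06 N·m, so the ball may have been rolling slightly inside it.

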